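Open the safety-capped cleaner beside the mixing tank

TASK

Get ready to mix some kitchen cleaner: first twist the blue captive filler cap on the white mixing tank counter-clockwise until it is fully open, then press the red safety cap on the green cleaner bottle down, twist it counter-clockwise until it is free, and lift it straight up. Finish while still holding the cap level and still in the gripper, about 8 cm above where it sat and right over its bottle, with the filler cap left open. Leave the dish soap and the other kitchen things standing where they are.

Things in the scene. Friction and masses are not known exactly. Their poses are not given: they have to be found in the camera images.
- filler_cap (a joint): angle of the mixing tank's blue captive filler cap about the vertical, rad: 0 = shut, grows counter-clockwise seen from above, hard stop at 1.35 = fully open. It starts between 0 and 0.25, turns with about 0.06 N m of friction, stays where it is left and cannot come off.
- filler_grip (a point): centre of the top face of the blue filler cap's upright wing, on the turning axis, 168 mm above the table; turns with the cap: its x axis runs along the wing, z up. The wing is 46 mm long (x), 14 mm thick (y) and stands 26 mm tall on a round collar 50 mm across; pinch it across its thickness.
- tank: mixing tank, white, 78 x 78 mm, 118 mm tall on a round 112 mm black rubber foot, blue scale bars on two sides; fixed to the worktop; stands in any of the three places of the row; origin at centre of underside, z up
- bottle: green cleaner bottle with a paper label with a yellow band, 88 mm diameter, on a round 112 mm black rubber foot; fixed to the worktop, cannot turn or slide; stands in any of the three places. Shoulder 50 mm across at 122 mm height, above it the neck (38 mm across its lugs, top at 138 mm). Origin at centre of underside, z up; x axis: direction in which the cap's two locking lugs sit when locked.
- safety_cap: red push-and-turn safety cap locked on the cleaner bottle: round, 48 mm diameter, 34 mm tall, 35 g, loose. Origin at the centre of its underside, 129 mm above the table when seated; z up, x along its two inner lugs and the white stripe on its top. Locked, it has about 0.1 rad of turning play and will neither turn nor come up.
- cap_top (a point): centre of the safety cap's top face, 163 mm above the table when seated. A spring holds the cap up: pushing needs 4 N at first, 8 N at 5 mm. From 4 mm down it is unlocked, bottom stop at 7 mm. Pushed down about 5.5 mm it turns counter-clockwise seen from above (clockwise is blocked); after 0.85 to 2.2 rad (best 1.3) it lifts straight up off the neck.
- soap_bottle: amber dish-soap bottle with white cap, 68 mm diameter, 165 mm tall; loose bystander, can stand in any of the three places; origin at centre of underside
- measuring_cup: open steel measuring cup, 56 mm diameter, 50 mm tall, loose bystander about 115 mm on the robot's side of the cleaner bottle; origin at centre of underside
- mug: blue ceramic mug, 80 mm diameter, 90 mm tall, loose bystander behind the row; origin at centre of underside
- pepper_mill: wooden pepper mill, 54 mm diameter, 150 mm tall, loose bystander to the left (+y) of the row; origin at centre of underside
- spice_jar: small jar with a steel lid, 48 mm diameter, 90 mm tall, loose bystander to the right (-y) of the row; origin at centre of underside
- scrub_brush: wooden scrub brush lying on the table behind the row, loose bystander; origin under its middle

How it is judged:
By the outcome, as a careful person would: the job done as asked, in the order asked, and still so for the second after the job is handed in, while the arm keeps its last pose, push and grip.
It also fails if it takes over 51 s, if anything falls off the work surface, if the arm or the gripper's body presses on something with over 40 N, if the wrist force passes 120 N, or if a joint passes its speed limit or range.

ROBOT

A 6-joint arm with a two-finger parallel gripper is mounted at the origin on the work surface. World frame = base frame: x ahead of the robot, y to its left, z up, the work surface at z = 0. Lengths are in m, angles in rad, forces in N, time in s.
With the tool pointing down it reaches from about 0.35 to 0.775 m from the base axis. Payload 7.3 kg.
Tool frame: the origin (TCP) lies at the centre of the arm's flange, where the gripper is bolted on; the fingertips stand 178 mm ahead of it and the grasp point (between the pads) lies 159 mm ahead of it; z points along the fingers, y is the line along which they close (so a half turn about z gives the same grasp; the last joint's range is limited). The gripper opens to 92 mm and grips with 3 to 60 N. Pads are 19 mm wide; open, the fingers measure 130 mm over their backs; the gripper's body (75 mm by 190 mm) begins 47 mm behind the grasp point.
Start: joints at [-1.457, 0.342, 1.524, -0, 1.275, -0.146], TCP at [0.135, -0.507, 0.405] pointing down, gripper open.
Joint ranges: [-2.53, 2.53], [-0.77, 2.02], [0.04, 2.7], [-1, 4.14], [0.28, 2.66], [-3.11, 3.11]. Speed limits (rad/s): [2.57, 2.57, 3.14, 3.14, 3.14, 3.14].

INTERFACE

Orientations are given as [roll, pitch, yaw] about the fixed x, y, z axes, in that order (R = Rz(yaw) Ry(pitch) Rx(roll)).
In Python, from cell import robot gives the robot as it stands.
- The arm moves only by the shell command python3 drive.py [OPENING] [FORCE], which reads ROWS from standard input. ROWS is one flat JSON list of numbers that holds 1 to 8 rows one after another, with no inner brackets; each row has 6 numbers: dx, dy, dz in parts of the range, where 1.0 means 0.3 m, then a rotation vector rx, ry, rz in normalised numbers (1 is 4 rad); each row shifts and turns the commanded pose from where the row before left it, along the tool's axes as they then stand; what a row does not reach is not made up. A row lasts 1/12 s, in which the tool goes at most 0.0417 m and 0.125 rad, less where a joint would pass 70% of its speed; a pose out of reach is approached as far as the arm can. OPENING is the finger opening in m, set as the command begins (- or left out keeps the last). The fingers move at their own pace and stop on an object; FORCE is the grip in N (left out, the last holds). Time passes only in rows, so rows that do not move let the fingers close. It prints the time, the measured TCP pose, the force, the opening and the grip force at its end. Shift and turn numbers lie between -1 and 1, and a call with a number outside is refused. Input that does not fit is refused with a message, and nothing moves.
- robot.observe(): the state, without advancing time (a new reading comes with each control period).
- robot.read_camera(name): name is "scene" or "top"; returns a dict with "image" (480x640x3 uint8, red, green, blue), "fx", "fy", "cx", "cy" (pixels), "pose" (4x4, takes a point from camera to world coordinates). Camera axes: x right, y down, z forward; pixel columns grow to the right and rows downward; lengths in m; the calibration is good to about 2 mm. A picture is of the moment at which its call begins. There is no depth.
- robot.hand_in(): hands the job in; it is judged then, once.
The state is a dict: "time": time; "qpos": joint angles; "qvel": joint speeds; "joint_efforts": joint torques, N m; "tool_pos": TCP position; "tool_rot": TCP orientation; "contact_force": force on the tool from outside, world axes, zero at the start; "torque": the same for the moment, N m; "opening": finger opening in m; "grip_force": force on a finger pad.
Only numpy, scipy, OpenCV 4.12 (cv2) and the standard library are available. Lean on these libraries where they do the work, as an engineer would, in place of code of your own. Each camera call takes 0.05 s, during which the arm holds its last target. There are 200 camera calls.

## Working session

There is one attempt and no reset: what is moved stays moved. The work goes in short steps, Python scripts to look and compute and a shell command to move; the robot and the scene stay as the last step left them, time stands still between calls to the robot, and variables do not carry over. Pictures are saved under pics/ and viewed, at most 10 in all, crops included, and the job is handed in when it is done.

```bash
ls; mkdir -p pics; python3 - <<'E'
from cell import robot
import cv2,numpy as np
for n in("scene","top"):
    d=robot.read_camera(n); cv2.imwrite(f"pics/{n}0.png",d["image"][:,:,::-1]); print(n,d["fx"],d["fy"],d["cx"],d["cy"]);print(np.round(d["pose"],4).tolist())
o=robot.observe(); print(o)
E
```

```text
cell.py
drive.py
pics
scene 540.3489054786774 540.3489054786774 311.3468799939958 240.2980643216521
[[0.5218, 0.7184, -0.46, 1.1112], [0.8531, -0.4395, 0.2812, -0.2853], [-0.0001, -0.5391, -0.8422, 1.0326], [0.0, 0.0, 0.0, 1.0]]
top 501.05634467160615 501.05634467160615 325.5292986392702 239.61988634576105
[[0.0228, -0.9815, 0.1899, 0.4258], [-0.9996, -0.0256, -0.0122, 0.0246], [0.0168, -0.1895, -0.9817, 1.1478], [0.0, 0.0, 0.0, 1.0]]
{'time': 0.1, 'qpos': array([-1.45700058e+00,  3.42671271e-01,  1.52491113e+00, -1.98175559e-05,
        1.27542396e+00, -1.45984985e-01]), 'qvel': array([-1.70622957e-03, -3.16414839e-03, -3.02563372e-03, -2.00412752e-04,
        1.38498682e-03, -3.34493217e-05]), 'joint_efforts': array([ 9.60224606e-04, -4.32003200e+01, -2.44694102e+01,  7.17705977e-02,
        5.26014436e-02, -4.18698096e-05]), 'tool_pos': array([ 0.13486909, -0.50725927,  0.40410845]), 'tool_rot': array([-3.14019123e+00, -1.86897574e-04,  2.59786384e-01]), 'contact_force': array([-0.00353655,  0.09905608,  0.31810142]), 'torque': array([-0.01585511,  0.05768118,  0.05025015]), 'grip_force': 0.0, 'opening': 0.0916796245357931}
```

View pics/scene0.png

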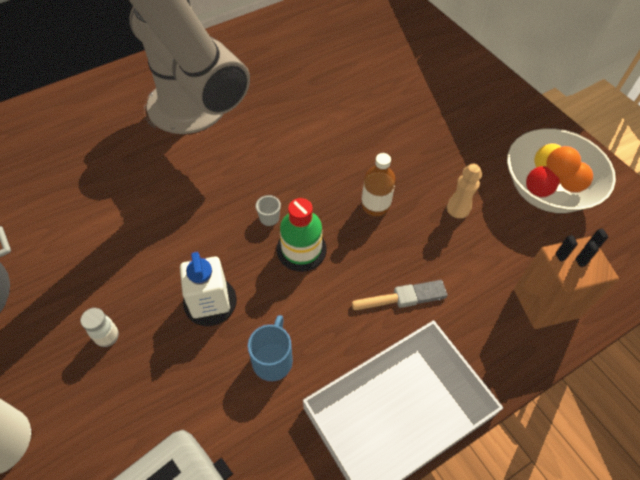

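View pics/top0.png

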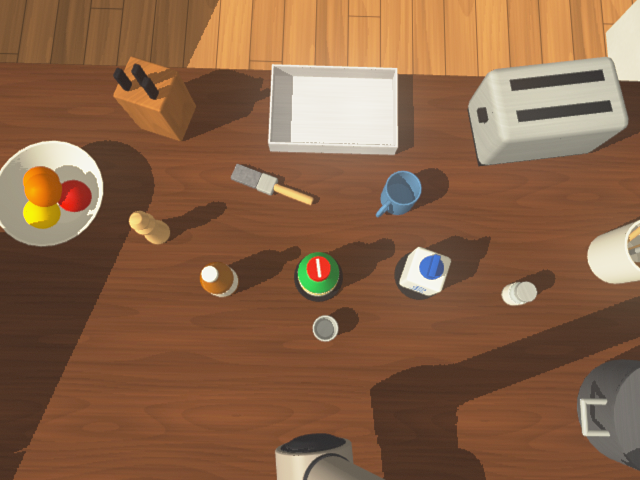

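The scene view shows the tank's blue cap at about (200,267), the red cap at (300,211) and the soap at (380,185). In the top view, the red cap is at (319,268), the blue cap at (432,267), the cup at (325,328) and the soap at (215,278). Next I'll measure the caps from both views.

```bash
cat > h.py <<'E'
from cell import robot
import cv2,numpy as np
def cams(): return {n:robot.read_camera(n) for n in("scene","top")}
def ray(d,p):
    v=np.array([(p[0]-d["cx"])/d["fx"],(p[1]-d["cy"])/d["fy"],1.]);P=np.array(d["pose"])
    return P[:3,3],P[:3,:3]@v
def plane(d,p,z):
    o,v=ray(d,p); return o+v*(z-o[2])/v[2]
def tri(ds,ps):
    A=np.zeros((3,3));b=np.zeros(3);L=[]
    for d,p in zip(ds,ps):
        o,v=ray(d,p);v=v/np.linalg.norm(v);M=np.eye(3)-np.outer(v,v);A+=M;b+=M@o;L.append((o,v))
    X=np.linalg.solve(A,b); return X,[np.linalg.norm((np.eye(3)-np.outer(v,v))@(X-o)) for o,v in L]
def mask(d,lo,hi,box):
    h=cv2.cvtColor(d["image"],cv2.COLOR_RGB2HSV);m=cv2.inRange(h,lo,hi);k=np.zeros_like(m);x0,y0,x1,y1=box;k[y0:y1,x0:x1]=m[y0:y1,x0:x1];return k
E
python3 - <<'E'
from h import *
c=cams()
t=c["top"]["image"];s=c["scene"]["image"]
def cr(i,x,y,w=40): return cv2.resize(i[y-w:y+w,x-w:x+w],(380,290) if 0 else (290,290),interpolation=cv2.INTER_CUBIC)
a=np.vstack([np.hstack([cr(t,319,268,25),cr(t,432,267,25)]),np.hstack([cr(s,300,211,25),cr(s,200,267,25)])])
cv2.imwrite("pics/c1.png",a[:,:,::-1])
h=cv2.cvtColor(t,cv2.COLOR_RGB2HSV); hs=cv2.cvtColor(s,cv2.COLOR_RGB2HSV)
for y in range(254,282,3): print([tuple(int(q) for q in h[y,x]) for x in range(420,447,4)])
E
```

```text
[(28, 12, 246), (27, 11, 246), (26, 15, 249), (24, 44, 218), (110, 61, 147), (20, 57, 144), (11, 104, 91)]
[(27, 11, 246), (25, 13, 220), (110, 165, 204), (110, 154, 176), (110, 167, 209), (110, 81, 148), (23, 41, 180)]
[(26, 16, 251), (109, 167, 206), (110, 162, 205), (110, 154, 176), (110, 164, 207), (112, 93, 131), (23, 42, 184)]
[(112, 100, 193), (110, 166, 208), (110, 160, 205), (110, 168, 216), (109, 163, 205), (112, 121, 126), (23, 41, 182)]
[(110, 172, 215), (110, 162, 209), (110, 163, 205), (109, 169, 214), (110, 162, 201), (112, 118, 128), (23, 41, 181)]
[(109, 161, 219), (110, 163, 208), (110, 154, 182), (110, 164, 210), (110, 152, 181), (112, 117, 129), (23, 39, 181)]
[(109, 68, 214), (110, 163, 210), (110, 151, 174), (110, 162, 208), (112, 121, 133), (111, 120, 130), (24, 41, 182)]
[(25, 11, 250), (109, 169, 216), (110, 158, 191), (110, 164, 207), (112, 123, 133), (111, 142, 188), (24, 42, 188)]
[(30, 8, 246), (25, 17, 252), (111, 149, 206), (110, 163, 185), (112, 92, 195), (25, 13, 250), (25, 41, 220)]
[(26, 8, 247), (30, 8, 246), (27, 10, 248), (27, 10, 248), (27, 11, 247), (27, 10, 246), (21, 48, 159)]
```

View pics/c1.png

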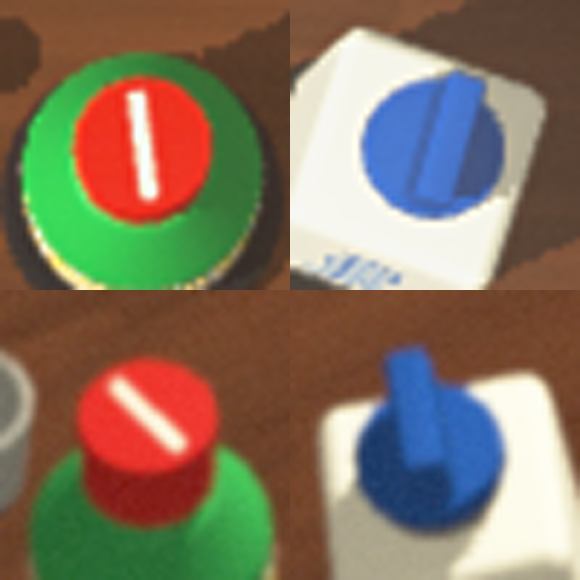

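The crops show the wing's top face centred near (452,138) in the top crop and (415,408) in the scene crop. The stripe runs (135,92)–(150,200) in the top crop and is centred at (148,414) in the scene crop. I'll convert these to positions.

```bash
cat >> h.py <<'E'
def crop(x0,y0,u,v): return (x0+(u+.5)/5.8-.5, y0+(v+.5)/5.8-.5)
def yaw_move(T, yaw):
    pass
E
python3 - <<'E'
from h import *
c=cams();T,S=c["top"],c["scene"]
print("red",tri([T,S],[crop(294,243,142,147),crop(275,186,148,125)]))
print("wing",tri([T,S],[crop(407,242,162,138),crop(175,242,125,118)]))
print("collar top z.142",plane(T,crop(407,242,142,147),.142))
def ang(d,a,b,z):
    p,q=plane(d,a,z),plane(d,b,z); v=p-q; return np.arctan2(v[1],v[0]),np.linalg.norm(v),(p+q)/2
print("wingT",ang(T,crop(407,242,177,75),crop(407,242,146,198),.168))
print("wingS",ang(S,crop(175,242,115,61),crop(175,242,135,175),.168))
print("stripeT",ang(T,crop(294,243,135,92),crop(294,243,150,200),.163))
print("stripeS",ang(S,crop(275,186,112,90),crop(275,186,184,158),.163))
# masks as cross-check
for n,d,b in(("T",T,(300,245,340,295)),("S",S,(280,190,325,235))):
    m=mask(d,(0,150,190),(8,255,255),b)|mask(d,(172,150,190),(180,255,255),b)
    k=max(cv2.findContours(m,0,1)[0],key=cv2.contourArea);e=cv2.fitEllipse(cv2.convexHull(k));print(n,e,plane(d,e[0],.163))
for n,p,z in(("soap",(209,273),.165),("cup",(325,326),.05),("jar",(512,294),.09)): print(n,plane(T,p,z))
E
```

```text
red (array([0.55874274, 0.02602085, 0.16461101]), [np.float64(0.0002625594300252573), np.float64(0.00026255943002522023)])
wing (array([ 0.56895409, -0.20389812,  0.16938113]), [np.float64(0.00031925520962114575), np.float64(0.00031925520962126897)])
collar top z.142 [ 0.56948259 -0.20351507  0.142     ]
wingT (np.float64(-0.26130367742364224), np.float64(0.04414560447756038), array([ 0.56964104, -0.20438494,  0.168     ]))
wingS (np.float64(2.8530860931302784), np.float64(0.04362647354472909), array([ 0.56800378, -0.20341137,  0.168     ]))
stripeT (np.float64(0.16255614494059917), np.float64(0.03750369739953986), array([0.55926095, 0.02563386, 0.163     ]))
stripeS (np.float64(-2.9758659507648866), np.float64(0.038176255876245103), array([0.55731784, 0.02703677, 0.163     ]))
T ((317.92889404296875, 268.1242980957031), (22.84368896484375, 24.15101432800293), 15.989853858947754) [0.55845567 0.02605237 0.163     ]
S ((300.11163330078125, 207.29421997070312), (18.83265495300293, 23.43067169189453), 87.19441986083984) [0.5581565  0.02665956 0.163     ]
soap [0.54317346 0.23974848 0.165     ]
cup [0.4481652  0.00772471 0.05      ]
jar [ 0.52336177 -0.38643641  0.09      ]
```

The rows are not in the units I measure in: shifts go in shares of 0.3 m and turns go in shares of 4 rad. I convert before sending: 0.0355 m / 0.3 = 0.1183, -0.013 m / 0.3 = -0.0433.

```bash
echo '[0.1183,-0.0433,0,0,0,0,0.1183,-0.0433,0,0,0,0,0.1183,-0.0433,0,0,0,0,0.1183,-0.0433,0,0,0,0,0.1183,-0.0433,0,0,0,0,0.1183,-0.0433,0,0,0,0,0.1183,-0.0433,0,0,0,0,0.1183,-0.0433,0,0,0,0]' | python3 drive.py 0.06 && echo '[0.1183,-0.0433,0,0,0,0,0.1183,-0.0433,0,0,0,0,0.1183,-0.0433,0,0,0,0,0.1183,-0.0433,0,0,0,0,0.1183,-0.0433,0,0,0,0,0.1183,-0.0433,0,0,0,0,0,0,0,0,0,0]' | python3 drive.py && echo '[0,0,0,0,0,0.0268,0,0,0,0,0,0.0268,0,0,0,0,0,0.0268,0,0,0,0,0,0.0268,0,0,0,0,0,0.0268,0,0,0,0,0,0]' | python3 drive.py
cat >> h.py <<'E'
def goto(x,y,z,yaw):
    "offset in tool axes (tool pointing down) from the measured pose; translation before rotation"
    from scipy.spatial.transform import Rotation as R
    o=robot.observe();r=R.from_euler("xyz",o["tool_rot"]);g=R.from_euler("xyz",[np.pi,0,yaw])
    print("t",round(o["time"],2),"d",np.round(r.inv().apply(np.array([x,y,z])-o["tool_pos"]),4),"rv",np.round((r.inv()*g).as_rotvec(),4),"rot",np.round(o["tool_rot"],3),"F",np.round(o["contact_force"],1),"tau",np.round(o["torque"],2),"q",np.round(o["qpos"],2))
E
python3 -c "
from h import *
goto(.569,-.204,.165+.159,-.275)"
```

```text
time: 0.97
tool_pos: [0.3839, -0.3325, 0.4049]
tool_rot: [3.141, -0.0, 0.26]
contact_force: [0.3, -0.1, -0.2]
opening: 0.0602
grip_force: 0.0
time: 1.55
tool_pos: [0.5724, -0.1997, 0.404]
tool_rot: [-3.14, -0.002, 0.265]
contact_force: [-1.9, 0.3, -0.7]
opening: 0.0601
grip_force: 0.0
time: 2.05
tool_pos: [0.5683, -0.204, 0.4046]
tool_rot: [3.141, 0.0, -0.279]
contact_force: [0.2, -0.1, -0.4]
opening: 0.06
grip_force: 0.0
t 2.05 d [ 0.0007 -0.0002  0.0806] rv [ 0.0001  0.0004 -0.0041] rot [ 3.141  0.    -0.279] F [ 0.2 -0.1 -0.4] tau [0.01 0.04 0.  ] q [-0.47  0.49  1.29 -0.    1.36  1.38]
```

Converted, 0.0205 m / 0.3 = 0.0683, 0.02 m / 0.3 = 0.0667.

```bash
echo '[0,0,0.0667,0,0,0,0,0,0.0667,0,0,0,0,0,0.0667,0,0,0,0,0,0.0683,0,0,0,0,0,0,0,0,0,0,0,0,0,0,0]' | python3 drive.py && echo '[0,0,0,0,0,0,0,0,0,0,0,0,0,0,0,0,0,0,0,0,0,0,0,0,0,0,0,0,0,0,0,0,0,0,0,0]' | python3 drive.py 0 25
python3 - <<'E'
from h import *
goto(.569,-.204,.165+.159,-.275)
t=robot.read_camera("top")["image"];s=robot.read_camera("scene")["image"]
f=lambda i,x,y:cv2.resize(i[y-60:y+60,x-60:x+60],(390,390))
cv2.imwrite("pics/g1.png",np.hstack([f(t,432,267),f(s,200,267)])[:,:,::-1])
E
```

```text
time: 2.55
tool_pos: [0.5683, -0.2039, 0.3236]
tool_rot: [-3.141, 0.002, -0.273]
contact_force: [-0.6, -0.4, -0.1]
opening: 0.0596
grip_force: 0.0
time: 3.05
tool_pos: [0.5685, -0.2038, 0.3246]
tool_rot: [3.141, -0.001, -0.275]
contact_force: [0.0, -0.8, -0.8]
opening: 0.0245
grip_force: 0.0
t 3.05 d [0.0006 0.     0.0006] rv [ 0.0002 -0.0006  0.    ] rot [ 3.141e+00 -1.000e-03 -2.750e-01] F [ 0.  -0.8 -0.8] tau [ 0.03 -0.01  0.02] q [-0.47  0.55  1.41 -0.    1.18  1.37]
```

View pics/g1.png

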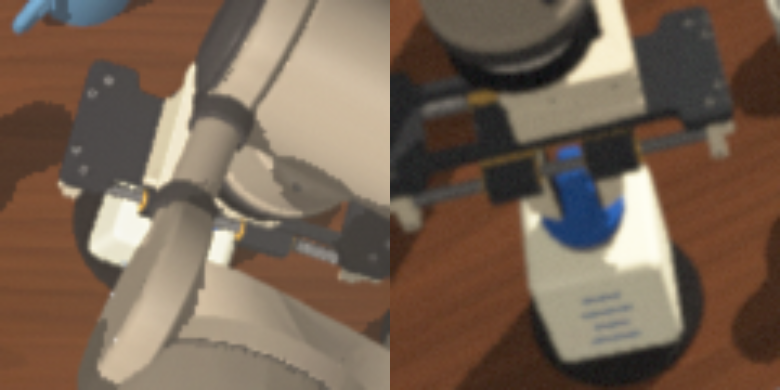

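The scene view shows a finger on each side of the blue wing, around (585,190). I'll finish closing and then twist counter-clockwise, which is negative rz.

Converted, -0.1 rad / 4 = -0.025.

```bash
echo '[0,0,0,0,0,0,0,0,0,0,0,0,0,0,0,0,0,0,0,0,0,0,0,0]' | python3 drive.py && echo '[0,0,0,0,0,-0.025,0,0,0,0,0,-0.025,0,0,0,0,0,-0.025,0,0,0,0,0,-0.025,0,0,0,0,0,-0.025,0,0,0,0,0,-0.025,0,0,0,0,0,-0.025,0,0,0,0,0,-0.025]' | python3 drive.py
python3 -c "
from h import *
goto(.569,-.204,.165+.159,-.275)"
```

```text
time: 3.48
tool_pos: [0.5684, -0.2041, 0.3244]
tool_rot: [3.141, -0.0, -0.275]
contact_force: [-1.7, -2.5, 2.0]
opening: 0.0139
grip_force: 25.0
time: 4.15
tool_pos: [0.5684, -0.204, 0.3243]
tool_rot: [3.141, 0.0, 0.53]
contact_force: [-1.6, -2.5, 1.8]
opening: 0.0138
grip_force: 25.0
t 4.15 d [0.0005 0.0003 0.0003] rv [4.000e-04 1.000e-04 8.046e-01] rot [3.141 0.    0.53 ] F [-1.6 -2.5  1.8] tau [-0.36  0.21 -0.  ] q [-0.47  0.55  1.41 -0.    1.18  0.57]
```

Converted, -0.1 rad / 4 = -0.025.

```bash
P='from h import *;goto(.569,-.204,.324,-.275)'
echo '[0,0,0,0,0,-0.025,0,0,0,0,0,-0.025,0,0,0,0,0,-0.0125,0,0,0,0,0,-0.0075]' | python3 drive.py; python3 -c "$P"
echo '[0,0,0,0,0,-0.0075,0,0,0,0,0,-0.0075]' | python3 drive.py;python3 -c "$P"
echo '[0,0,0,0,0,-0.0075,0,0,0,0,0,-0.0075]' | python3 drive.py;python3 -c "$P"
```

```text
time: 4.48
tool_pos: [0.5684, -0.2039, 0.3244]
tool_rot: [3.141, 0.0, 0.807]
contact_force: [-1.3, -1.7, 3.0]
opening: 0.0141
grip_force: 25.0
t 4.48 d [0.0004 0.0005 0.0004] rv [3.0000e-04 2.0000e-04 1.0824e+00] rot [3.141 0.    0.807] F [-1.3 -1.7  3. ] tau [-0.33  0.26 -0.05] q [-0.47  0.55  1.41 -0.    1.18  0.29]
time: 4.65
tool_pos: [0.5684, -0.2039, 0.3244]
tool_rot: [3.142, 0.0, 0.866]
contact_force: [-1.5, -1.7, 1.9]
opening: 0.0141
grip_force: 25.0
t 4.65 d [0.0004 0.0005 0.0003] rv [3.0000e-04 3.0000e-04 1.1412e+00] rot [3.142 0.    0.866] F [-1.5 -1.7  1.9] tau [-0.32  0.23 -0.03] q [-0.47  0.55  1.41 -0.    1.18  0.23]
time: 4.82
tool_pos: [0.5683, -0.2039, 0.3243]
tool_rot: [3.142, 0.0, 0.926]
contact_force: [-1.9, -2.2, 1.4]
opening: 0.0137
grip_force: 25.0
t 4.82 d [0.0003 0.0006 0.0003] rv [2.0000e-04 3.0000e-04 1.2011e+00] rot [3.142 0.    0.926] F [-1.9 -2.2  1.4] tau [-0.28  0.24 -0.06] q [-0.47  0.55  1.41 -0.    1.18  0.17]
```

Converted, -0.03 rad / 4 = -0.0075.

```bash
P='from h import *;goto(.569,-.204,.324,-.275)'
echo '[0,0,0,0,0,-0.0075,0,0,0,0,0,-0.0075]' | python3 drive.py|grep rot; python3 -c "$P"
echo '[0,0,0,0,0,-0.0075,0,0,0,0,0,-0.0075]' | python3 drive.py|grep rot;python3 -c "$P"
echo '[0,0,0,0,0,-0.0075,0,0,0,0,0,0]' | python3 drive.py|grep -E "rot|open";python3 -c "$P"
```

```text
tool_rot: [-3.142, 0.0, 0.986]
t 4.98 d [0.0003 0.0006 0.0004] rv [2.0000e-04 4.0000e-04 1.2612e+00] rot [-3.142  0.     0.986] F [-1.7 -1.9  1.7] tau [-0.34  0.26 -0.08] q [-0.47  0.55  1.41 -0.    1.18  0.11]
tool_rot: [-3.142, 0.0, 1.046]
t 5.15 d [0.0003 0.0006 0.0004] rv [1.0000e-04 3.0000e-04 1.3209e+00] rot [-3.142  0.     1.046] F [-1.8 -2.2  2.1] tau [-0.31  0.23 -0.44] q [-0.47  0.55  1.41 -0.    1.18  0.05]
tool_rot: [-3.141, 0.0, 1.075]
opening: 0.0139
t 5.32 d [0.0003 0.0006 0.0003] rv [-1.0000e-04  2.0000e-04  1.3497e+00] rot [-3.141  0.     1.075] F [-1.1 -1.4  1.4] tau [-0.36  0.26 -0.64] q [-0.47  0.55  1.41 -0.    1.18  0.02]
```

The torque rises sharply (−0.08 to −0.64), so the cap is at its stop. I'll release and lift.

Converted, -0.03 m / 0.3 = -0.1, -0.02 m / 0.3 = -0.0667.

```bash
echo '[0,0,0,0,0,0,0,0,0,0,0,0,0,0,0,0,0,0,0,0,0,0,0,0,0,0,0,0,0,0,0,0,0,0,0,0]' | python3 drive.py 0.075 && echo '[0,0,-0.0667,0,0,0,0,0,-0.1,0,0,0,0,0,-0.0667,0,0,0,0,0,0,0,0,0]' | python3 drive.py; python3 -c "
from h import *;goto(.5584,.0262,.154+.159,1.0)"
```

```text
time: 5.82
tool_pos: [0.5685, -0.2037, 0.3242]
tool_rot: [-3.142, -0.0, 1.075]
contact_force: [0.4, -0.1, 0.4]
opening: 0.0498
grip_force: 0.0
time: 6.15
tool_pos: [0.5691, -0.204, 0.3992]
tool_rot: [3.133, -0.0, 1.075]
contact_force: [0.2, -0.3, 0.5]
opening: 0.0736
grip_force: 0.0
t 6.15 d [ 0.1974 -0.1197  0.0852] rv [ 0.0086 -0.0006  0.0749] rot [ 3.133 -0.     1.075] F [ 0.2 -0.3  0.5] tau [-0.01 -0.07 -0.  ] q [-0.47  0.49  1.3   0.    1.34  0.02]
```

Converted, 0.0282 m / 0.3 = 0.094, -0.0171 m / 0.3 = -0.057.

```bash
echo '[0.094,-0.057,0,0,0,0,0.094,-0.057,0,0,0,0,0.094,-0.057,0,0,0,0,0.094,-0.057,0,0,0,0,0.094,-0.057,0,0,0,0,0.094,-0.057,0,0,0,0,0.094,-0.057,0,0,0,0,0,0,0,0,0,0]' | python3 drive.py && echo '[0,0,0,0,0,0,0,0,0,0,0,0]' | python3 drive.py >/dev/null; python3 - <<'E'
from h import *;goto(.5584,.0262,.154+.159,1.075)
t=robot.read_camera("top")["image"];s=robot.read_camera("scene")["image"]
f=lambda i,x,y,w:cv2.resize(i[y-w:y+w,x-w:x+w],(390,390))
cv2.imwrite("pics/g2.png",np.hstack([f(t,432,267,25),f(s,250,230,80)])[:,:,::-1])
E
```

```text
time: 6.82
tool_pos: [0.5563, 0.0317, 0.3937]
tool_rot: [-3.14, -0.002, 1.079]
contact_force: [-0.0, -0.5, 0.1]
opening: 0.0747
grip_force: 0.0
t 6.98 d [0.0003 0.0014 0.0808] rv [-0.0003  0.0007  0.0004] rot [-3.141e+00  1.000e-03  1.075e+00] F [ 0.2  0.5 -1.1] tau [ 0.01 -0.07 -0.03] q [-0.09  0.41  1.45 -0.    1.28  0.41]
```

View pics/g2.png

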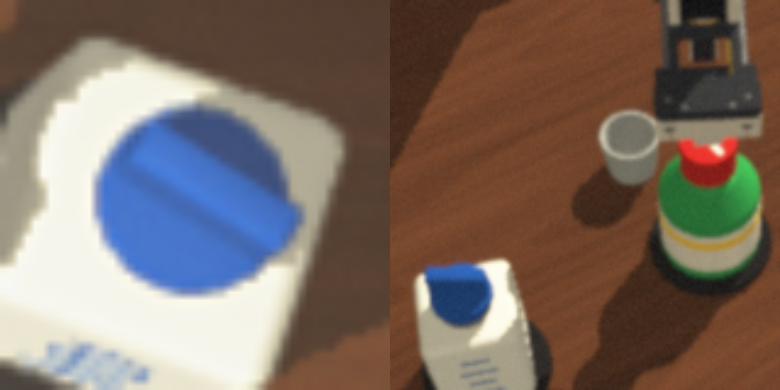

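The wing now lies at about 1.05 rad, running (145,135)–(290,225) in the left crop, so the filler is open. The gripper is over the red cap. Next I descend and grip.

Converted, 0.02 m / 0.3 = 0.0667, 0.0013 m / 0.3 = 0.0043.

```bash
echo '[0,0.0043,0.0667,0,0,0,0,0,0.0667,0,0,0,0,0,0.0667,0,0,0,0,0,0.0667,0,0,0,0,0,0,0,0,0]' | python3 drive.py && echo '[0,0,0,0,0,0,0,0,0,0,0,0,0,0,0,0,0,0,0,0,0,0,0,0,0,0,0,0,0,0,0,0,0,0,0,0,0,0,0,0,0,0]' | python3 drive.py 0 45; python3 -c "
from h import *;goto(.5584,.0262,.154+.159,1.075)"
```

```text
time: 7.5
tool_pos: [0.5573, 0.0248, 0.3103]
tool_rot: [-3.135, 0.003, 1.073]
contact_force: [-0.4, 0.3, -0.4]
opening: 0.0748
grip_force: 0.0
time: 8.08
tool_pos: [0.5585, 0.0261, 0.3151]
tool_rot: [3.14, -0.0, 1.075]
contact_force: [-0.1, -0.3, 3.6]
opening: 0.0469
grip_force: 45.0
t 8.08 d [ 0.0001 -0.0001  0.0021] rv [ 0.0019 -0.0005 -0.0001] rot [ 3.14  -0.     1.075] F [-0.1 -0.3  3.6] tau [-0.17 -0.15  0.02] q [-0.09  0.49  1.56 -0.    1.09  0.41]
```

Converted, 0.0015 m / 0.3 = 0.005, 0.001 m / 0.3 = 0.0033.

```bash
P='from h import *;goto(.5584,.0262,.313,1.075)'
echo '[0,0,0,0,0,0,0,0,0,0,0,0]' | python3 drive.py|grep -E "_pos|force"
echo '[0,0,0.005,0,0,0,0,0,0.005,0,0,0,0,0,0,0,0,0]' | python3 drive.py|grep -E "_pos|force"
echo '[0,0,0.005,0,0,0,0,0,0.0033,0,0,0,0,0,0,0,0,0,0,0,0,0,0,0]' | python3 drive.py|grep -E "_pos|force"; python3 -c "$P"
```

```text
tool_pos: [0.5585, 0.0261, 0.3148]
contact_force: [0.6, -1.0, 3.9]
grip_force: 45.0
tool_pos: [0.5586, 0.0261, 0.3114]
contact_force: [0.7, -0.7, 6.0]
grip_force: 45.0
tool_pos: [0.5586, 0.0261, 0.3093]
contact_force: [-0.9, -1.2, 7.6]
grip_force: 45.0
t 8.83 d [ 0.     -0.0002 -0.0037] rv [ 0.0016 -0.0005 -0.0002] rot [ 3.14  -0.     1.075] F [-0.9 -1.2  7.6] tau [-0.24 -0.15  0.01] q [-0.09  0.49  1.56 -0.    1.08  0.41]
```

Converted, 0.001 m / 0.3 = 0.0033.

```bash
P='from h import *;goto(.5584,.0262,.313,1.075)'
echo '[0,0,0.0033,0,0,0,0,0,0,0,0,0]' | python3 drive.py|grep -E "_pos|force"
echo '[0,0,0,0,0,-0.0125,0,0,0,0,0,-0.025,0,0,0,0,0,-0.025,0,0,0,0,0,-0.025]' | python3 drive.py|grep -E "_pos|force|rot|open"; python3 -c "$P"
```

```text
tool_pos: [0.5586, 0.0261, 0.3083]
contact_force: [-0.5, -0.4, 8.7]
grip_force: 45.0
tool_pos: [0.5585, 0.0263, 0.3084]
tool_rot: [3.14, -0.0, 1.43]
contact_force: [-0.2, 0.3, 7.9]
opening: 0.0467
grip_force: 45.0
t 9.33 d [-0.0001 -0.0001 -0.0046] rv [ 0.0015 -0.0006  0.3546] rot [ 3.14 -0.    1.43] F [-0.2  0.3  7.9] tau [ 0.01 -0.09 -0.04] q [-0.09  0.5   1.57  0.    1.08  0.05]
```

Low torque (0.04) while turning, so the cap is free to turn. I'll do the remaining ~0.95 rad.

Converted, -0.12 rad / 4 = -0.03.

```bash
P='from h import *;goto(.5584,.0262,.313,1.075)'
echo '[0,0,0,0,0,-0.03,0,0,0,0,0,-0.03,0,0,0,0,0,-0.03,0,0,0,0,0,-0.03,0,0,0,0,0,-0.03,0,0,0,0,0,-0.03,0,0,0,0,0,-0.03,0,0,0,0,0,-0.0275]' | python3 drive.py|grep -E "_pos|force|rot|open"; python3 -c "$P"
python3 - <<'E'
from h import *
s=robot.read_camera("scene")["image"];t=robot.read_camera("top")["image"]
f=lambda i,x,y,w:cv2.resize(i[y-w:y+w,x-w:x+w],(390,390))
cv2.imwrite("pics/g3.png",np.hstack([f(t,319,268,50),f(s,300,220,50)])[:,:,::-1])
E
```

```text
tool_pos: [0.5584, 0.0263, 0.3084]
tool_rot: [3.14, 0.001, 2.381]
contact_force: [-0.3, 0.3, 8.7]
opening: 0.0469
grip_force: 45.0
t 10.0 d [-0.0001 -0.0001 -0.0046] rv [1.6000e-03 1.0000e-04 1.3058e+00] rot [3.140e+00 1.000e-03 2.381e+00] F [-0.3  0.3  8.7] tau [ 0.07 -0.1  -0.02] q [-0.09  0.5   1.57  0.    1.08 -0.9 ]
```

View pics/g3.png

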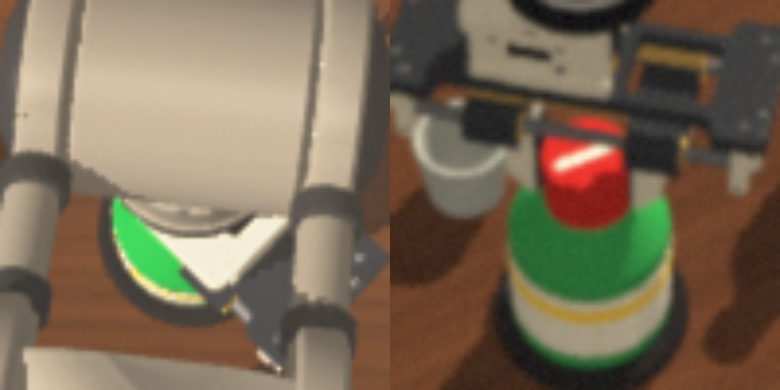

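The stripe has turned about 75°, from (560,165) to (612,148), so the cap turned with the gripper. I'll lift straight up by 86 mm.

Converted, -0.006 m / 0.3 = -0.02, -0.005 m / 0.3 = -0.0167.

```bash
P='from h import *;goto(.5584,.0262,.3943,2.381)'
echo '[0,0,-0.0167,0,0,0,0,0,-0.0167,0,0,0,0,0,-0.02,0,0,0,0,0,0,0,0,0]' | python3 drive.py|grep -E "_pos|force|open"; python3 -c "$P"
echo '[0,0,-0.04,0,0,0,0,0,-0.0467,0,0,0,0,0,-0.0467,0,0,0,0,0,-0.0467,0,0,0,0,0,-0.0333,0,0,0,0,0,-0.02,0,0,0,0,0,0,0,0,0,0,0,0,0,0,0]' | python3 drive.py|grep -E "_pos|force|open|rot"; python3 -c "$P"
```

```text
tool_pos: [0.5582, 0.0262, 0.3241]
contact_force: [0.1, 0.3, 0.2]
opening: 0.047
grip_force: 45.0
t 10.43 d [-0.0001  0.0001 -0.0702] rv [ 0.0001  0.     -0.0061] rot [3.142 0.    2.375] F [0.1 0.3 0.2] tau [ 0.06 -0.12 -0.01] q [-0.09  0.48  1.55  0.    1.12 -0.89]
tool_pos: [0.5582, 0.0262, 0.3932]
tool_rot: [-3.141, -0.0, 2.375]
contact_force: [-0.5, 0.0, -1.0]
opening: 0.0467
grip_force: 45.0
t 11.1 d [-0.0002  0.0002 -0.0011] rv [-0.0004 -0.0005 -0.0062] rot [-3.141 -0.     2.375] F [-0.5  0.  -1. ] tau [-0.   -0.18 -0.03] q [-0.09  0.41  1.45 -0.    1.28 -0.89]
```

Converted, -0.001 m / 0.3 = -0.0033.

```bash
echo '[0,0,-0.0033,0,0,0,0,0,0,0,0,0,0,0,0,0,0,0,0,0,0,0,0,0]' | python3 drive.py; python3 - <<'E'
from h import *
s=robot.read_camera("scene")["image"];t=robot.read_camera("top")["image"]
cv2.imwrite("pics/g4.png",np.hstack([cv2.resize(s[100:400,80:440],(480,400)),cv2.resize(t[230:310,400:464],(320,400))])[:,:,::-1])
E
```

```text
time: 11.43
tool_pos: [0.5582, 0.0262, 0.3943]
tool_rot: [-3.141, -0.001, 2.375]
contact_force: [-0.5, -0.4, -0.0]
opening: 0.0471
grip_force: 45.0
```

View pics/g4.png

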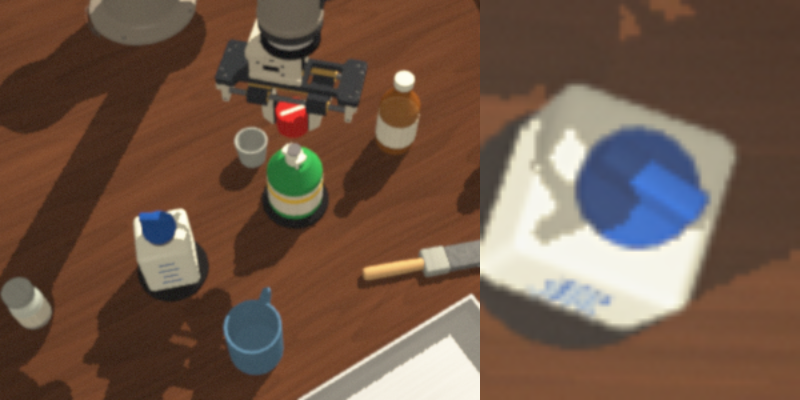

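The red cap is held above the bare neck: cap at (292,120), neck at (293,155). The filler wing is still open and all the bystanders are standing. I'm handing it in.

```bash
python3 -c "
from cell import robot
print(robot.hand_in())"
```

```text
the job is handed in; nothing more can be done
None
```

I've handed the job in: the filler cap is turned to its stop and left open, and the red safety cap is off and held level in the gripper about 8 cm above its bottle, with the other things left standing; no verdict came back.

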